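# Make the optics bench safe: release the drier cartridge, earth the modules, stow them

## Task

Make the bench safe: pull the coupler's sleeve right back so that the drier cartridge pops forward, let the sleeve snap home by itself, draw the cartridge out and lay it in the black tray. Then take the earthing probe from its fork and touch its tip to the round brass stud of every module on the bench, from the lowest module to the tallest, holding it there for about a second each time; hang the probe back in the fork. Finally push every module under the low riser until its whole metal block is covered and only the grip tab sticks out in front, and leave the other things where they are.

Things in the scene. Friction and masses are not known exactly. Their poses are not given: they have to be found in the camera images.
- coupler: aluminium manifold block with a fixed quick coupler. The origin lies on the table under the middle of the block's front face; the coupler's axis is level, 70 mm above the table, and runs along this body's x; its mouth looks to -x. The block reaches from x = 0 to 60 mm, 80 mm wide, 95 mm high, with a small round valve top on it up to 108 mm. In front of the sleeve a rest, 22 mm wide with its top 53 mm above the table, carries the cartridge from x = -72 to -160 mm.
- sleeve (a joint): travel of the coupler's steel sleeve (m): 0 is home (forward), 0.014 right back against its stop, that is moved towards the block, along the coupler's +x. Its spring pushes it home with 4 N at 0 and 11 N right back. Drawn back by more than about 5 mm it frees the cartridge, which is then pushed out 18 mm towards -x and stays on its rest.
- sleeve_mid (a point): middle of the sleeve, on its axis; it moves with the sleeve. The sleeve is a round ribbed steel tube 34 mm across (37 mm at its end rims) and 36 mm long along the coupler's x; 30 mm of bare neck behind it lies between it and the block. Axes as the coupler's.
- cartridge_mid (a point): middle of the square body of the drier cartridge: grey plastic with aluminium ends, 60 mm long (x) by 34 by 34 mm, about 150 g, with a brass nipple 14 mm across that reaches from the body's +x end 48 mm further into the coupler. At the start it is locked in the coupler with its middle 102 mm in front of the coupler's origin (120 mm once popped out); from there it must be drawn 25 mm or more straight along the coupler's -x before the nipple is clear and it can be lifted.
- tray: black open tray for the cartridge, fixed, outside 160 mm (x) by 110 mm (y) by 28 mm high, walls and floor 4 mm thick. Origin: middle of its underside, on the table.
- riser: low aluminium instrument riser, fixed, with a flat black bench meter on it. The origin lies on the table under the middle of the roof's front edge; +x goes in under the roof. Clear height below the roof 55 mm, roof top at 61 mm, 298 mm clear width along y (-149 to 149 mm), open in front, a back stop 102 mm behind the front edge. The meter on top begins 60 mm behind the edge and reaches 103 mm height.
- fork_seat (a point): point in the slot of the probe's fork, level with the prongs' upper faces (120 mm high), where the probe's axis stands when it hangs there. The stand is fixed: a base plate 85 by 80 mm, a back post at +x (29 mm behind this point, top at 116 mm) and two level prongs at 114 to 120 mm, with a slot 16 mm wide between them that opens to -x and is closed 15 mm behind this point.
- probe_tip (a point): tip (lowest point) of the earthing probe, z up along the probe. The probe is 150 mm long: a brass tip, a steel shaft 10 mm across, a collar 28 mm across whose underside is 95 mm above the tip and hangs on the prongs, and above the collar (100 to 150 mm from the tip) a black square grip 18 by 18 mm. It weighs 120 g.
- probe_grip (a point): middle of the probe's square grip, 125 mm above its tip; axes along the sides of the grip.
- low_stud (a point): middle of the top of the raised brass stud (18 mm across) of the lowest module, directly over the middle of its block, 22 mm above its underside. The module is loose, about 0.3 kg: an aluminium block 80 mm (x) by 50 mm (y) by 20 mm high, with a low tongue to -x that carries an upright black grip tab. It may be absent.
- low_tab (a point): grip point on the black tab of the lowest module, 45 mm above its underside and 85 mm in front of (-x from) the block's middle; the tab is 12 mm thick (y), 22 mm long (x), 62 mm high.
- mid_stud (a point): middle of the top of the raised brass stud (18 mm across) of the middle-height module, directly over the middle of its block, 33 mm above its underside. The module is loose, about 0.3 kg: an aluminium block 80 mm (x) by 50 mm (y) by 31 mm high, with a low tongue to -x that carries an upright black grip tab. It may be absent.
- mid_tab (a point): grip point on the black tab of the middle-height module, 45 mm above its underside and 85 mm in front of (-x from) the block's middle; the tab is 12 mm thick (y), 22 mm long (x), 62 mm high.
- tall_stud (a point): middle of the top of the raised brass stud (18 mm across) of the tallest module, directly over the middle of its block, 45 mm above its underside. The module is loose, about 0.3 kg: an aluminium block 80 mm (x) by 50 mm (y) by 43 mm high, with a low tongue to -x that carries an upright black grip tab. It may be absent.
- tall_tab (a point): grip point on the black tab of the tallest module, 45 mm above its underside and 85 mm in front of (-x from) the block's middle; the tab is 12 mm thick (y), 22 mm long (x), 62 mm high.
- lens_cap: bystander: black lens cap, a disc 36 mm across, 18 mm high
- screwdriver: bystander: screwdriver lying in front of the robot
- mug: bystander: white mug, 80 mm across, 90 mm high
- tape_roll: bystander: roll of grey tape, 72 mm across
- carton: bystander: small cardboard box 60 by 90 by 50 mm
- jar: bystander: jar, 52 mm across, 70 mm high
- lens_mount: bystander: dark steel lens mount, 56 mm across, 60 mm high
Mind the look-alikes: they are no part of the job. What is shaped like the part that bears low_stud but orange is not meant.

How it is judged (in metres and radians):
On the way, in this order (a step that is already met when the one before it is completed fails the run):
1. the sleeve is drawn right back (value of joint sleeve above 0.01 m), for 0.2 s.
2. the sleeve is let go and springs forward by itself (velocity of joint sleeve below -0.03 m/s).
3. the sleeve is home again and the cartridge has popped forward (value of joint sleeve below 0.002 m and x of cartridge_mid in the frame of coupler below -0.113 m), for 0.2 s.
4. the cartridge lies in the tray, let go (x of cartridge_mid in the frame of tray between -0.07 and 0.07 m and y of cartridge_mid in the frame of tray between -0.045 and 0.045 m and height (world z) of cartridge_mid below 0.03 m and contact force between the fingers and cartridge below 0.1 N), for 0.2 s.
5. the probe's tip touches the stud of the lowest module (if present) (distance between probe_tip and low_stud below 0.011 m and contact force between probe and mod_low above 0.3 N), for 0.5 s.
6. the probe's tip touches the stud of the middle module (if present) (distance between probe_tip and mid_stud below 0.011 m and contact force between probe and mod_mid above 0.3 N), for 0.5 s.
7. the probe's tip touches the stud of the tallest module (if present) (distance between probe_tip and tall_stud below 0.011 m and contact force between probe and mod_tall above 0.3 N), for 0.5 s.
At the end, for the whole second after the job is handed in: sleeve home (2 mm); cartridge at rest on the tray floor; probe hanging by its collar, within 15 mm of the fork seat, tilt under 0.1 rad; every module present flat and at rest under the riser, its block's middle 38 mm or more behind the roof edge (value of joint sleeve below 0.002 m and x of cartridge_mid in the frame of tray between -0.07 and 0.07 m and y of cartridge_mid in the frame of tray between -0.045 and 0.045 m and height (world z) of cartridge_mid below 0.03 m and linear speed of each of cartridge, mod_low, mod_mid, mod_tall below 0.02 m/s and horizontal distance between probe_grip and fork_seat below 0.015 m and height (world z) of probe_tip between 0.02 and 0.032 m and angle between each of probe_tip, low_stud, mid_stud, tall_stud's own z axis and vertical below 0.1 rad and x of each of low_stud, mid_stud, tall_stud in the frame of riser above 0.038 m and y of low_stud in the frame of riser between -0.13 and 0.13 m and y of mid_stud in the frame of riser between -0.13 and 0.13 m and y of tall_stud in the frame of riser between -0.13 and 0.13 m); the robot touches nothing.
It fails at once if a module is tipped over (angle between any of low_stud, mid_stud, tall_stud's own z axis and vertical above 0.6 rad).
It fails at once if a bystander is moved by more than 5 cm (distance of any of lens_cap, screwdriver, mug, tape_roll, carton, jar, lens_mount from where it was at the start of the episode above 0.05 m).
Of mod_low, mod_mid, mod_tall only 2 to 3 are there at a start; the rules pass over those that are not, and their reading is None.
At some moment in a run one of mod_low, mod_mid, mod_tall may be knocked a few centimetres aside while the robot is not near it.
It also fails if it takes over 200 s, if anything falls off the work surface, if the arm or the gripper's body presses on something with over 40 N, if the wrist force passes 120 N, or if a joint passes its speed limit or range.

## Robot

A 6-joint arm with a two-finger parallel gripper is mounted at the origin on the work surface. World frame = base frame: x ahead of the robot, y to its left, z up, the work surface at z = 0. Lengths are in mm, angles in degrees, forces in N, time in s.
With the tool pointing down it reaches from about 300 to 875 mm from the base axis. Payload 6.4 kg.
Tool frame: the origin (TCP) lies midway between the tips of the shut fingers; the grasp point (between the pads) lies 19 mm behind it; z points along the fingers, y is the direction in which the jaws open and shut (so a half turn about z gives the same grasp; the last joint's range is limited). The gripper opens to 85 mm and grips with 20 to 120 N. Pads are 22 mm wide; open, the fingers measure 114 mm over their backs; the gripper's body (76 mm by 85 mm) begins 54 mm behind the grasp point. The pads swing forward as they close: fully open they stand 13 mm farther back than shut.
Start: joints at [62.894, 10.359, 92.074, -0, 77.567, -11.82], TCP at [151.584, 554.674, 231.288] pointing down, gripper open.
Joint ranges: [-171.53, 171.53], [-51.25, 118.39], [17.06, 147.69], [-65.23, 245.23], [0, 150.52], [-178.68, 178.68]. Speed limits (degrees/s): [147.25, 147.25, 172.46, 180, 180, 180].

## Interface

Orientations are given as [roll, pitch, yaw] about the fixed x, y, z axes, in that order (R = Rz(yaw) Ry(pitch) Rx(roll)).
In Python, from rig import r gives the robot as it stands.
- The arm moves only by the shell command python3 -m handwheel 'ROWS'. ROWS is JSON, a list of rows, each a list of 7 numbers: the closure, from 0 (fully open) to 1 (shut), then the shift along the tool's x, y, z in cm, then the turn, a rotation vector about the tool's x, y, z in rad. In form: [[fingers, dx, dy, dz, rx, ry, rz], ...]. A call has 1 to 10 rows; each row shifts and turns the commanded pose from where the row before left it, along the tool's axes as they then stand; what a row does not reach is not made up. A row lasts 1/12 s, in which the tool goes at most 41.7 mm and 7.16 degrees, less where a joint would pass 70% of its speed; a pose out of reach is approached as far as the arm can. A call is refused whole if a number of a shift passes 4.17 or a number of a turn 0.125, either way. A call with a gripper value outside its range is refused whole. The fingers move at their own pace and stop on an object; the grip force is fixed at half the most. Time passes only in rows, so rows that do not move let the fingers close. It gives the time, the measured TCP pose, the force and the opening at its end, in the units of the state.
- r.state(): the state, without advancing time (a new reading comes with each control period).
- r.get_image(name): name is "scene" or "top" or "wrist"; returns a dict with "img" (420x560x3 uint8, blue, green, red), "intrinsics" (3x3 intrinsics, pixels), "extrinsics" (4x4, takes a point from camera to world coordinates); the wrist camera has in their place "mount" (4x4, takes a point from camera to tool coordinates, whose origin is the TCP and whose axes are the flange's). Camera axes: x right, y down, z forward; pixel columns grow to the right and rows downward; lengths in mm; the calibration is good to about 2 mm. A picture is of the moment at which its call begins: read the wrist's pose just before it. There is no depth.
- r.hand_in(): hands the job in, once; it reports no verdict.
Trained networks look in the newest picture that a camera, given by its name, has taken for a name from the list of things; names that differ only in an ending like _2 or _b are one class to them, and where a whole thing is asked for, a point or a joint stands for the part that bears it (a point fixed in the world has none). Each returns a list of dicts, best first, with "conf" (0 to 1); they miss things now and then, are a little off and sometimes report something else, mostly with a low value. They report only what shows in the picture. A call takes as long as a camera call. They do not tell look-alikes from the thing itself.
- r.search_frame(camera, query): "xyz" ([x, y, z] in mm, in world coordinates, good to about 4 mm: the middle of the surface that is visible of it).
- r.masks_of(camera, query): "pixels" (420x560 bool, what is visible of it).
- r.mark_of(camera, query): "xyz" ([x, y, z] in mm, in world coordinates, good to about 4 mm: a listed point, or the origin of a listed thing).
The state is a dict: "t": time; "qpos": joint angles; "qd": joint speeds; "effort": joint torques, N m; "tool_pos": TCP position; "ee_rot": TCP orientation; "force": force on the tool from outside, world axes, zero at the start; "wrist_torque": the same for the moment, N m; "grip_width": finger opening in mm.
Only numpy, scipy, OpenCV 4.12 (cv2) and the standard library are available. Lean on these libraries where they do the work, as an engineer would, in place of code of your own. Each camera call takes 0.05 s, during which the arm holds its last target. There are 200 camera calls.

## Working session

There is one attempt and no reset: what is moved stays moved. The work goes in short steps, Python scripts to look and compute and a shell command to move; the robot and the scene stay as the last step left them, time stands still between calls to the robot, and variables do not carry over. Pictures are saved under pics/ and viewed, on a budget of 14 in all, crops included, one or two more only if the job needs it, and the job is handed in when it is done.

```bash
ls; mkdir -p pics; python3 - <<'E'
from rig import r
import cv2,numpy as np
print(r.state())
for c in ("scene","top"):
    d=r.get_image(c); cv2.imwrite(f"pics/{c}0.png",d["img"])
    print(c,d["intrinsics"],np.round(d["extrinsics"],3).tolist())
    for q in "coupler sleeve_mid cartridge_mid tray riser fork_seat probe_tip probe_grip low_stud low_tab mid_stud mid_tab tall_stud tall_tab lens_cap screwdriver mug tape_roll carton jar lens_mount".split():
        try: print(q,[(np.round(m["xyz"]).tolist(),round(m["conf"],2)) for m in r.mark_of(c,q)])
        except Exception as e: print(q,e)
E
```

```text
pics
{'t': 0.0, 'qpos': array([ 6.28939571e+01,  1.03993152e+01,  9.21333131e+01, -6.07119698e-04,
        7.75674667e+01, -1.18197282e+01]), 'qd': array([ 0.05966337,  0.02135899,  0.11527305,  0.09274451, -0.03617401,
       -0.05253757]), 'effort': array([-2.42366550e-04, -4.44873154e+01, -3.51335585e+01, -2.25478857e-04,
        9.11687210e-03,  3.02909100e-06]), 'tool_pos': array([151.3148295 , 554.14910012, 230.39548342]), 'ee_rot': array([-1.79901906e+02, -1.99226601e-02,  1.64713799e+02]), 'force': array([ 0.64420447, -0.87668186,  0.63908448]), 'wrist_torque': array([ 0.01553459, -0.04365602, -0.01867149]), 'grip_width': 85.65507160807714}
scene [[454.24788306   0.         278.85274841]
 [  0.         454.24788306 213.49971087]
 [  0.           0.           1.        ]] [[-0.515, 0.474, -0.714, 1440.669], [0.857, 0.294, -0.423, 609.293], [0.01, -0.83, -0.558, 874.302], [0.0, 0.0, 0.0, 1.0]]
coupler [([620.0, 353.0, -0.0], 0.57)]
sleeve_mid [([575.0, 343.0, 72.0], 0.54)]
cartridge_mid [([519.0, 330.0, 74.0], 0.67)]
tray [([637.0, -337.0, 1.0], 0.59)]
riser [([694.0, -12.0, -1
[... 1779 characters left out ...]
0, 40.0, 24.0], 0.81), ([558.0, 102.0, 22.0], 0.71)]
low_tab [([391.0, 73.0, 45.0], 0.86), ([470.0, 97.0, 45.0], 0.65), ([255.0, 320.0, -2.0], 0.27)]
mid_stud [([559.0, 100.0, 23.0], 0.43), ([469.0, 101.0, 44.0], 0.15)]
mid_tab []
tall_stud [([658.0, 213.0, -0.0], 0.68), ([563.0, 15.0, 45.0], 0.55)]
tall_tab [([481.0, -7.0, 47.0], 0.6)]
lens_cap [([519.0, 322.0, 71.0], 0.72), ([657.0, 212.0, -1.0], 0.43)]
screwdriver [([320.0, -197.0, 2.0], 0.57), ([624.0, 481.0, 0.0], 0.19)]
mug [([257.0, 319.0, -4.0], 0.64)]
tape_roll [([625.0, 482.0, 0.0], 0.73), ([659.0, 215.0, -2.0], 0.5)]
carton [([412.0, 543.0, -1.0], 0.81)]
jar [([439.0, -486.0, -1.0], 0.67)]
lens_mount [([628.0, -492.0, 1.0], 0.66)]
```

```bash
python3 - <<'E'
import cv2
a=cv2.imread("pics/scene0.png");cv2.imwrite("pics/s0.png",cv2.resize(a,(800,600),interpolation=3))
E
```

```text
(no output)
```

View pics/s0.png

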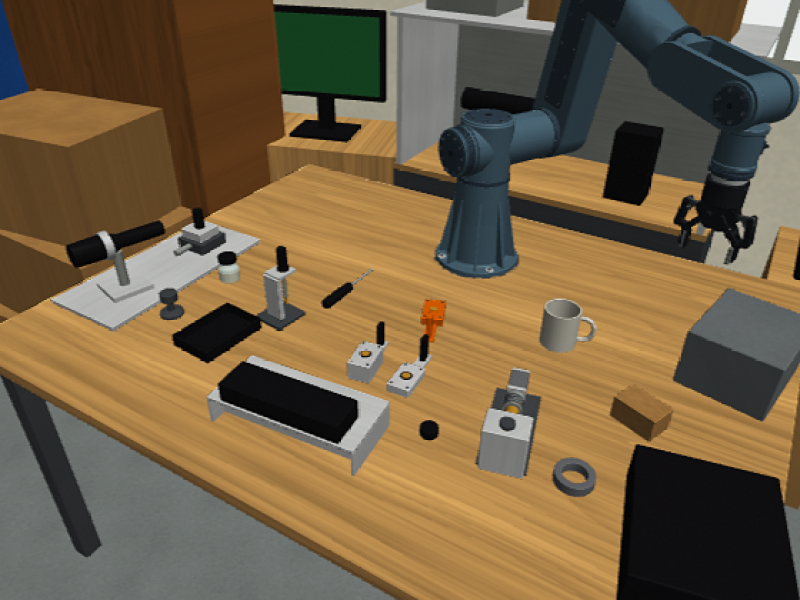

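View pics/top0.png

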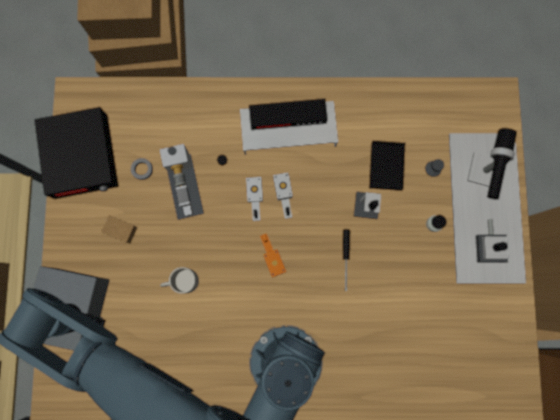

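The scene picture shows the orange look-alike at (433,315), which is rejected. Silver modules are the low one at (407,377) and a taller one at (366,358). The coupler is at (508,430), the probe fork at (280,290), the riser at (300,405) and the tray at (218,330). A silver instrument on the plate at (202,238) is not a module, and I see no third module. Next I'll move above the coupler.

```bash
cat > h.py <<'E'
from rig import r
import numpy as np, cv2
from scipy.spatial.transform import Rotation as Ro
def plan(x,y,z,yaw,roll=180):
    s=r.state(); p=s["tool_pos"]; R=Ro.from_euler("xyz",s["ee_rot"],degrees=True)
    T=Ro.from_euler("xyz",[roll,0,yaw],degrees=True)
    print("at",np.round(p,1),np.round(s["ee_rot"],1),"turn first",np.round((R.inv()*T).as_rotvec(),3),
          "then cm",np.round(T.inv().apply(np.array([x,y,z])-p)/10,2),"F",np.round(s["force"],1),"w",round(s["grip_width"],1),"t",round(s["t"],1))
def st():
    s=r.state();print(np.round(s["tool_pos"],1),np.round(s["ee_rot"],1),np.round(s["qpos"]),np.round(s["force"],1),round(s["grip_width"],1),round(s["t"],1))
def wrist(name,qs):
    s=r.state(); d=r.get_image("wrist"); cv2.imwrite(f"pics/{name}.png",d["img"])
    T=np.eye(4);T[:3,:3]=Ro.from_euler("xyz",s["ee_rot"],degrees=True).as_matrix();T[:3,3]=s["tool_pos"]
    E=T@np.array(d["mount"]); K=np.array(d["intrinsics"])
    for q in qs.split(): print(q,[(np.round(m["xyz"],1).tolist(),round(m["conf"],2)) for m in r.mark_of("wrist",q)])
    np.savez(f"pics/{name}.npz",E=E,K=K); return E,K
def px2w(E,K,u,v,z):
    d=E[:3,:3]@np.linalg.inv(K)@[u,v,1]; return E[:3,3]+d*(z-E[2,3])/d[2]
E
python3 -m handwheel '[[0,0,0,0,0,0,-0.106],[0,0,0,0,0,0,-0.106],[0,0,0,0,0,0,-0.106],[0,0,0,0,0,0,-0.106],[0,0,0,0,0,0,-0.106]]'
python3 -m handwheel '[[0,-2.34,-2.1,-0.2,0,0,0],[0,-2.34,-2.1,-0.2,0,0,0],[0,-2.34,-2.1,-0.2,0,0,0],[0,-2.34,-2.1,-0.2,0,0,0],[0,-2.34,-2.1,-0.2,0,0,0],[0,-2.34,-2.1,-0.2,0,0,0],[0,-2.34,-2.1,-0.2,0,0,0],[0,-2.34,-2.1,-0.2,0,0,0]]'
python3 -m handwheel '[[0,-2.34,-2.1,-0.2,0,0,0],[0,-2.34,-2.1,-0.2,0,0,0],[0,-2.34,-2.1,-0.2,0,0,0],[0,-2.34,-2.1,-0.2,0,0,0],[0,-2.34,-2.1,-0.2,0,0,0],[0,-2.34,-2.1,-0.2,0,0,0],[0,-2.34,-2.1,-0.2,0,0,0],[0,0,0,0,0,0,0],[0,0,0,0,0,0,0]]'
python3 - <<'E'
from h import *
st(); E,K=wrist("w1","coupler sleeve_mid cartridge_mid"); print(np.round(E,2),K)
E
```

```text
t: 2.62
tool_pos: [151.6, 554.7, 231.3]
ee_rot: [180.0, 0.0, -164.6]
force: [0.9, 0.3, -0.7]
grip_width: 85.6
t: 3.28
tool_pos: [377.3, 440.3, 247.5]
ee_rot: [180.0, 0.0, -164.9]
force: [-0.2, 0.2, 0.2]
grip_width: 85.1
t: 4.03
tool_pos: [573.8, 340.5, 260.8]
ee_rot: [-180.0, -0.0, -165.1]
force: [-0.4, 0.4, -0.9]
grip_width: 85.3
[573.8 340.5 260.8] [-180.    -0.  -165.1] [ 21.  21.  76.   0.  84. -84.] [-0.4  0.4 -0.9] 85.3 4.0
coupler [([621.8, 350.3, 0.9], 0.68), ([418.9, 539.5, -1.0], 0.56)]
sleeve_mid [([572.7, 342.2, 71.0], 0.79)]
cartridge_mid [([523.7, 326.4, 68.7], 0.66)]
[[-2.6000e-01  9.3000e-01  2.8000e-01  5.0365e+02]
 [ 9.7000e-01  2.5000e-01  7.0000e-02  3.2154e+02]
 [ 0.0000e+00  2.9000e-01 -9.6000e-01  4.0336e+02]
 [ 0.0000e+00  0.0000e+00  0.0000e+00  1.0000e+00]] [[301.89499802   0.         281.07461386]
 [  0.         301.89499802 207.80728985]
 [  0.           0.           1.        ]]
```

View pics/w1.png

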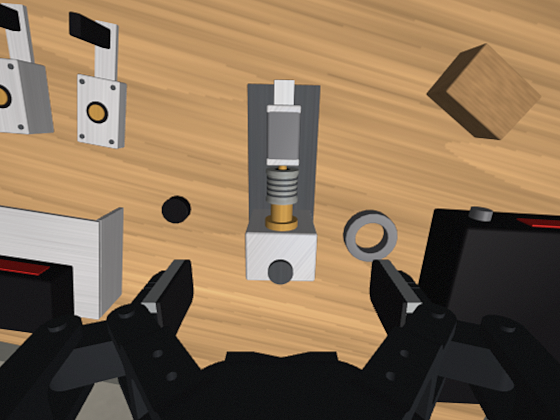

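The close crop shows the coupler square-on: block (281,255), brass neck (283,215), steel sleeve (283,187), cartridge (284,135), with nothing similar nearby. The yaw of 195° fits, so I'll work out the positions.

```bash
python3 - <<'E'
from h import *
d=np.load("pics/w1.npz");E,K=d["E"],d["K"]
c=np.array([np.cos(np.radians(15)),np.sin(np.radians(15))]);n=np.array([-c[1],c[0]])
for nm,u,v,z in [("blk edge front L",247,233,95),("blk R",316,233,95),("valve",281,272,108),("sleeve back",283,205,80),("sleeve front",284,168,80),("cart front",284,107,87),("cart near",284,163,87),("rest tip",284,82,53),("stud low",97,112,22),("stud low tall?",97,112,45)]:
    p=px2w(E,K,u,v,z); q=p[:2]-[621.5,352]; print(nm,np.round(p,1),"along",round(q@c,1),"across",round(q@n,1))
plan(572.5,340,110,195)
E
```

```text
blk edge front L [630.8 317.   95. ] along -0.1 across -36.3
blk R [611.4 389.9  95. ] along 0.0 across 39.3
valve [660.4 363.3 108. ] along 40.5 across 0.9
sleeve back [594.1 348.   80. ] along -27.6 across 3.2
sleeve front [553.7 338.3  80. ] along -69.0 across 4.3
cart front [493.8 322.   87. ] along -131.1 across 4.1
cart near [547.6 336.5  87. ] along -75.4 across 4.2
rest tip [468.1 315.4  53. ] along -157.6 across 4.4
stud low [555.3 106.1  22. ] along -127.6 across -220.4
stud low tall? [552.2 119.1  45. ] along -127.2 across -207.0
at [571.4 342.6 261.2] [ 180.    -0.  -164.8] turn first [ 0.    -0.     0.003] then cm [-0.04 -0.28 15.12] F [-0.7  0.1  0.5] w 85.2 t 4.2
```

```bash

python3 -m handwheel '[[0,-0.01,0.18,3.5,0,0,0],[0,0,0,3.5,0,0,0],[0,0,0,3.5,0,0,0],[0,0,0,3.5,0,0,0],[0,0,0,3.5,0,0,0],[0,0,0,2.5,0,0,0],[0,0,0,1.3,0,0,0],[0,0,0,0,0,0,0]]'
python3 -m handwheel '[[1,0,0,0,0,0,0],[1,0,0,0,0,0,0],[1,0,0,0,0,0,0],[1,0,0,0,0,0,0],[1,0,0,0,0,0,0],[1,0,0,0,0,0,0],[1,0,0,0,0,0,0],[1,0,0,0,0,0,0]]'
```

```text
t: 4.9
tool_pos: [568.8, 343.4, 44.6]
ee_rot: [-180.0, -0.4, -164.8]
force: [-0.9, 0.3, 0.2]
grip_width: 85.8
t: 5.57
tool_pos: [574.5, 341.2, 51.5]
ee_rot: [-179.8, 0.2, -165.0]
force: [-1.0, -11.2, 9.1]
grip_width: 32.9
```

```bash

python3 -m handwheel '[[1,-0.2,-0.05,0,0,0,0],[1,-0.2,-0.05,0,0,0,0],[1,-0.2,0,0,0,0,0],[1,-0.2,0,0,0,0,0],[1,-0.2,0,0,0,0,0],[1,-0.2,0,0,0,0,0],[1,-0.15,0,0,0,0,0],[1,0,0,0,0,0,0],[1,0,0,0,0,0,0],[1,0,0,0,0,0,0]]'
python3 - <<'E'
from h import *
wrist("w2","sleeve_mid cartridge_mid");st()
E
```

```text
t: 6.4
tool_pos: [586.1, 344.0, 51.5]
ee_rot: [-179.8, -0.0, -165.0]
force: [-7.0, -11.3, 14.6]
grip_width: 33.2
sleeve_mid [([584.5, 344.9, 69.1], 0.91)]
cartridge_mid [([506.7, 320.7, 71.1], 0.61)]
[586.1 344.   51.5] [-179.8   -0.  -165. ] [ 21.  34.  82.  -0.  64. -84.] [ -7.4 -10.9  14.5] 33.0 6.5
```

View pics/w2.png

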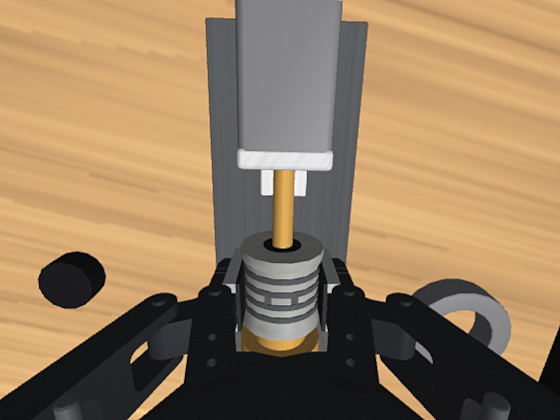

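The cartridge has popped: the brass nipple shows at (284,205) and the sleeve is held back at (282,285). Adding a little more travel and a hold, then release.

```bash

python3 -m handwheel '[[1,-0.1,0,0,0,0,0],[1,0,0,0,0,0,0],[1,0,0,0,0,0,0],[1,0,0,0,0,0,0],[0,0,0,0,0,0,0],[0,0,0,0,0,0,0],[0,0,0,0,0,0,0],[0,0,0,0,0,0,0],[0,0,0,0,0,0,0],[0,0,0,0,0,0,0]]'
python3 -m handwheel '[[0,0,0,-3,0,0,0],[0,0,0,-3,0,0,0],[0,0,0,0,0,0,0],[0,0,0,0,0,0,0]]'
python3 - <<'E'
from h import *
wrist("w3","sleeve_mid cartridge_mid")
c=np.array([np.cos(np.radians(15)),np.sin(np.radians(15))])
m=np.array([574.3,342.5])-72*c; print("cart est",m); plan(*m,130,195)
E
```

```text
t: 7.38
tool_pos: [586.3, 346.6, 48.2]
ee_rot: [180.0, -0.0, -164.9]
force: [0.8, 0.2, 0.5]
grip_width: 85.5
t: 7.72
tool_pos: [588.2, 347.3, 111.1]
ee_rot: [180.0, 0.3, -164.9]
force: [0.1, -0.3, -1.0]
grip_width: 85.3
sleeve_mid [([571.3, 342.1, 70.3], 0.84)]
cartridge_mid [([505.6, 318.2, 70.1], 0.69)]
cart est [504.75334051 323.86502875]
at [585.4 346.1 106.9] [-1.800e+02 -1.000e-01 -1.649e+02] turn first [-0.    -0.002  0.001] then cm [ 8.37 -0.06 -2.31] F [-0.1 -0.3  0.2] w 85.8 t 7.9
```

View pics/w3.png

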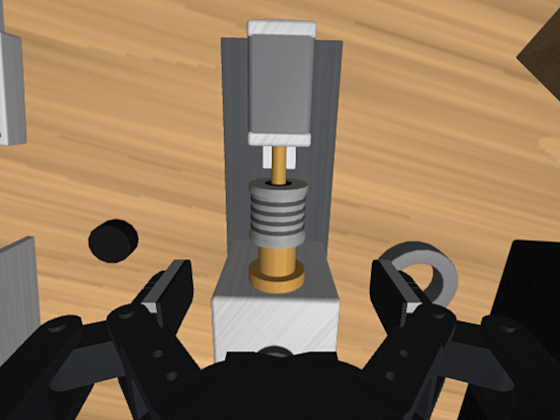

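The sleeve is home at (278,212) and the cartridge forward at (281,85). Next I grasp the cartridge and draw it out.

```bash

python3 -m handwheel '[[0,2.8,-0.05,0,0,0,0],[0,2.8,0,0,0,0,0],[0,2.8,0,0,0,0,0],[0,0,0,0,0,0,0],[0,0,0,2,0,0,0],[0,0,0,2,0,0,0],[0,0,0,2,0,0,0],[0,0,0,0,0,0,0]]'
python3 -m handwheel '[[1,0,0,0,0,0,0],[1,0,0,0,0,0,0],[1,0,0,0,0,0,0],[1,0,0,0,0,0,0],[1,0,0,0,0,0,0],[1,0,0,0,0,0,0],[1,0,0,0,0,0,0],[1,0,0,0,0,0,0]]'
```

```text
t: 8.53
tool_pos: [501.6, 322.5, 43.0]
ee_rot: [-179.9, -0.5, -164.9]
force: [-1.3, 0.1, -1.3]
grip_width: 85.6
t: 9.2
tool_pos: [506.5, 324.5, 49.8]
ee_rot: [180.0, 0.2, -164.9]
force: [-0.4, -0.5, 5.8]
grip_width: 33.3
```

```bash

python3 -m handwheel '[[1,0.6,0,0,0,0,0],[1,0.8,0,0,0,0,0],[1,0.8,0,0,0,0,0],[1,0.8,0,0,0,0,0],[1,0.8,0,0,0,0,0],[1,0.8,0,0,0,0,0],[1,0,0,0,0,0,0]]'
python3 -m handwheel '[[1,0,0,-2,0,0,0],[1,0,0,-3.5,0,0,0],[1,0,0,-3.5,0,0,0],[1,0,0,-3.5,0,0,0],[1,0,0,-3.5,0,0,0],[1,0,0,-2,0,0,0],[1,0,0,0,0,0,0]]'
python3 - <<'E'
from h import *
st()
d=r.get_image("top");K=np.array(d["intrinsics"]);E=np.array(d["extrinsics"])
for q,z in [("tray",28),("riser",61),("low_stud",20),("tall_stud",43),("probe_tip",5)]:
  for m in r.masks_of("top",q)[:2]:
    ys,xs=np.nonzero(m["pixels"])
    P=np.array([px2w(E,K,u,v,z)[:2] for u,v in zip(xs,ys)],np.float32)
    print(q,round(m["conf"],2),cv2.minAreaRect(P),P.min(0),P.max(0))
E
```

```text
t: 9.78
tool_pos: [460.9, 312.3, 49.7]
ee_rot: [180.0, 0.2, -164.9]
force: [-0.8, -1.0, 9.5]
grip_width: 33.5
t: 10.37
tool_pos: [462.5, 313.0, 233.4]
ee_rot: [179.9, 0.4, -164.9]
force: [0.2, 0.6, 0.1]
grip_width: 33.4
[462.5 313.  233.4] [ 179.9    0.4 -164.9] [ 22.   8.  95.   0.  77. -83.] [0.2 0.6 0.1] 33.4 10.4
tray 0.92 ((634.6591186523438, -331.0611267089844), (114.30294036865234, 169.72718811035156), 84.4954833984375) [ 554.21265 -390.90088] [ 720.32745 -268.22925]
tray 0.3 ((472.81304931640625, 365.21600341796875), (20.104448318481445, 19.57181739807129), 1.9276387691497803) [463.0602 355.0975] [482.8765  375.01135]
low_stud 0.95 ((525.2484741210938, 103.69017791748047), (146.96095275878906, 49.36092758178711), 0.7146113514900208) [451.78262  79.01063] [598.83527 129.1628 ]
low_stud 0.62 ((341.9312744140625, 49.09071731567383), (144.06312561035156, 53.26152801513672), 21.19455337524414) [270.48187     3.2711797] [409.2119   84.59186]
tall_stud 0.78 ((530.5201416015625, 7.217449188232422), (148.61500549316406, 49.90846252441406), 10.381762504577637) [458.53683 -15.70098] [603.74286   42.970646]
probe_tip 0.75 ((658.7720947265625, 214.93603515625), (31.32093620300293, 26.891632080078125), 1.0783764123916626) [643.2149  201.32545] [674.3215  228.54599]
probe_tip 0.4 ((537.354248046875, 5.504016876220703), (150.7197265625, 52.82429885864258), 11.323095321655273) [464.20428 -19.86098] [612.7616    43.464275]
```

```bash

python3 -m handwheel '[[1,0,0,0,0,0,0.12],[1,0,0,0,0,0,0.12],[1,0,0,0,0,0,0.12],[1,0,0,0,0,0,0]]'
python3 -m handwheel '[[1,-1.08,-3.15,0,0,0,0],[1,-1.08,-3.15,0,0,0,0],[1,-1.08,-3.15,0,0,0,0],[1,-1.08,-3.15,0,0,0,0],[1,-1.08,-3.15,0,0,0,0],[1,-1.08,-3.15,0,0,0,0],[1,-1.08,-3.15,0,0,0,0],[1,-1.08,-3.15,0,0,0,0],[1,-1.08,-3.15,0,0,0,0],[1,-1.08,-3.15,0,0,0,0]]'
python3 -m handwheel '[[1,-1.08,-3.15,0,0,0,0],[1,-1.08,-3.15,0,0,0,0],[1,-1.08,-3.15,0,0,0,0],[1,-1.08,-3.15,0,0,0,0],[1,-1.08,-3.15,0,0,0,0],[1,-1.08,-3.15,0,0,0,0],[1,-1.08,-3.15,0,0,0,0],[1,-1.08,-3.15,0,0,0,0],[1,-1.08,-3.15,0,0,0,0],[1,-1.08,-3.15,0,0,0,0]]'
python3 -m handwheel '[[1,0,0,0,0,0,0],[1,0,0,0,0,0,0],[1,0,0,0,0,0,0]]'
python3 - <<'E'
from h import *
plan(616,-335,80,174.5); wrist("w4","tray cartridge_mid probe_grip fork_seat")
E
```

```text
t: 11.0
tool_pos: [460.2, 311.8, 226.6]
ee_rot: [-179.9, -0.2, 174.2]
force: [0.1, -0.4, -1.8]
grip_width: 33.5
t: 11.83
tool_pos: [537.6, -13.4, 227.3]
ee_rot: [180.0, -0.1, 174.7]
force: [0.7, 0.2, -0.7]
grip_width: 33.3
t: 12.67
tool_pos: [614.7, -337.1, 226.7]
ee_rot: [179.9, -0.1, 174.7]
force: [-0.2, -0.2, -0.3]
grip_width: 33.5
t: 12.92
tool_pos: [614.5, -335.1, 226.8]
ee_rot: [179.9, -0.1, 174.6]
force: [-0.7, -0.4, -1.1]
grip_width: 33.5
at [ 614.5 -335.1  226.8] [ 1.799e+02 -1.000e-01  1.746e+02] turn first [ 0.002 -0.002  0.001] then cm [-0.15  0.03 14.68] F [-0.7 -0.4 -1.1] w 33.5 t 12.9
tray []
cartridge_mid [([614.1, -340.5, 248.2], 0.77)]
probe_grip [([484.8, -263.5, 147.6], 0.73), ([628.7, -490.7, 0.6], 0.7)]
fork_seat [([438.8, -485.1, -1.4], 0.61), ([486.8, -264.0, 151.7], 0.6)]
```

View pics/w4.png

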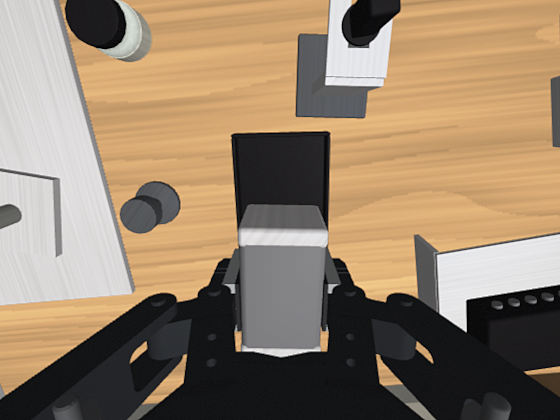

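```bash

python3 - <<'E'
from h import *
d=np.load("pics/w4.npz");E,K=d["E"],d["K"]
for u,v in [(233,134),(329,132),(329,190),(237,190)]: print(np.round(px2w(E,K,u,v,28),1))
for u,v,z in [(298,117,4),(365,118,4),(301,34,4),(325,85,116),(384,86,116)]: print("fork",np.round(px2w(E,K,u,v,z),1))
E
python3 -m handwheel '[[1,0,0,3.5,0,0,0],[1,0,0,3.5,0,0,0],[1,0,0,3.5,0,0,0],[1,0,0,3.5,0,0,0],[1,0,0,3.5,0,0,0],[1,0,0,3,0,0,0],[1,0,0,0,0,0,0],[1,0,0,0,0,0,0]]'
```

```text
[ 554.9 -382.    28. ]
[ 562.8 -276.8   28. ]
[ 628.1 -280.    28. ]
[ 617.9 -386.3   28. ]
fork [ 543.9 -308.1    4. ]
fork [ 552.4 -230.8    4. ]
fork [ 458.8 -298.2    4. ]
fork [ 521.6 -291.5  116. ]
fork [ 526.7 -245.6  116. ]
t: 13.83
tool_pos: [613.9, -334.2, 21.7]
ee_rot: [179.9, -0.2, 174.5]
force: [0.5, 0.5, -0.1]
grip_width: 33.6
```

```bash

python3 -m handwheel '[[1,0,0,0.6,0,0,0],[1,0,0,0.6,0,0,0],[1,0,0,0.4,0,0,0],[1,0,0,0.2,0,0,0],[1,0,0,0,0,0,0]]'
python3 -m handwheel '[[0.45,0,0,0,0,0,0],[0.45,0,0,0,0,0,0],[0.45,0,0,0,0,0,0],[0.45,0,0,0,0,0,0],[0.45,0,0,0,0,0,0]]'
```

```text
t: 14.25
tool_pos: [615.1, -335.9, 5.6]
ee_rot: [-180.0, 0.0, 174.5]
force: [0.0, 0.1, -1.5]
grip_width: 33.0
t: 14.67
tool_pos: [615.2, -336.0, 5.6]
ee_rot: [-180.0, 0.0, 174.5]
force: [0.0, -0.4, -0.4]
grip_width: 47.2
```

```bash

python3 -m handwheel '[[0.45,0,0,-1,0,0,0],[0.45,0,0,-3,0,0,0],[0.45,0,0,-4,0,0,0],[0,0,0,-4,0,0,0],[0,0,0,-4,0,0,0],[0,0,0,-4,0,0,0],[0,0,0,-4,0,0,0]]'
python3 -m handwheel '[[0,2.8,2,-1,0,0,0],[0,2.8,2,-1,0,0,0],[0,2.8,2.1,-1,0,0,0],[0,0,0,0,0,0,0],[0,0,0,0,0,0,0],[0,0,0,0,0,0,0]]'
python3 - <<'E'
from h import *
st(); wrist("w5","cartridge_mid tray probe_grip fork_seat")
E
```

```text
t: 15.25
tool_pos: [614.8, -335.6, 248.4]
ee_rot: [-180.0, 0.0, 174.5]
force: [0.8, -0.8, 0.0]
grip_width: 85.4
t: 15.75
tool_pos: [537.7, -267.3, 276.4]
ee_rot: [-179.9, 0.1, 174.5]
force: [-0.7, -0.4, -0.5]
grip_width: 85.9
[ 537.7 -267.3  276.4] [-1.799e+02  1.000e-01  1.745e+02] [ -38.   12.   85.   -0.   83. -122.] [-0.7 -0.4 -0.5] 85.9 15.8
cartridge_mid [([613.9, -337.7, 19.2], 0.62), ([484.3, -263.2, 147.0], 0.6)]
tray [([634.9, -336.7, -2.5], 0.63)]
probe_grip [([488.0, -264.7, 148.5], 0.76)]
fork_seat [([477.9, -263.6, 120.6], 0.66), ([481.3, -264.4, 148.2], 0.34)]
```

View pics/w5.png

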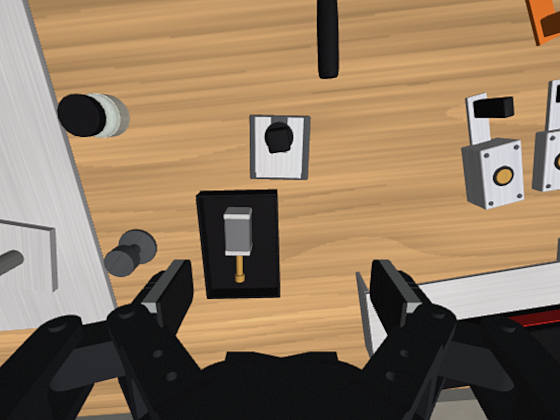

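The cartridge lies in the tray at (238,235), and the probe grip shows at (278,135). I'll enlarge the grip to get its yaw.

```bash

python3 - <<'E'
import cv2
a=cv2.imread("pics/w5.png")[105:185,240:320];a=cv2.convertScaleAbs(a,alpha=1.6,beta=25);cv2.imwrite("pics/w5c.png",cv2.resize(a,(560,560),interpolation=cv2.INTER_CUBIC))
E
```

```text
(no output)
```

View pics/w5c.png

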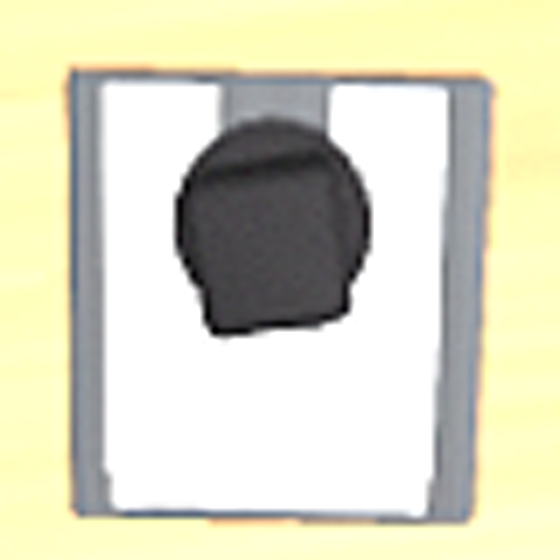

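```bash

python3 - <<'E'
from h import *
d=np.load("pics/w5.npz");E,K=d["E"],d["K"]
a=px2w(E,K,279,140,175);b=px2w(E,K,279,135.7,125);print(a,b)
for u,v in [(97,495),(436,510),(104,85),(447,90)]: print("prong/post",np.round(px2w(E,K,240+u/7,105+v/7,120),1))
for u,v in [(220,85),(328,85)]: print("slot",np.round(px2w(E,K,240+u/7,105+v/7,120),1))
m=(a+b)/2; plan(m[0],m[1],200,184)
E
```

```text
[ 482.94288815 -263.6485662   175.        ] [ 482.6190082  -263.97033622  125.        ]
prong/post [ 519.4 -293.   120. ]
prong/post [ 526.2 -244.8  120. ]
prong/post [ 463.7 -285.1  120. ]
prong/post [ 468.8 -238.9  120. ]
slot [ 465.2 -269.5  120. ]
slot [ 466.6 -254.9  120. ]
at [ 537.6 -267.5  274.6] [180.   -0.  174.4] turn first [ 0.001 -0.001 -0.167] then cm [5.45 0.75 7.46] F [ 0.5 -0.4  0. ] w 85.6 t 16.0
```

```bash

python3 -m handwheel '[[0,0,0,0,0,0,-0.085],[0,0,0,0,0,0,-0.082],[0,2,0.3,2,0,0,0],[0,2,0.3,2,0,0,0],[0,1.45,0.15,2,0,0,0],[0,0,0,2,0,0,0],[0,0,0,2,0,0,0],[0,0,0,2,0,0,0],[0,0,0,2,0,0,0],[0,0,0,0,0,0,0]]'
python3 -m handwheel '[[0,0,0,0.5,0,0,0],[0,0,0,0,0,0,0],[0,0,0,0,0,0,0]]'
```

```text
t: 16.83
tool_pos: [480.2, -261.7, 130.6]
ee_rot: [179.7, -0.3, -176.0]
force: [-1.5, -0.0, -1.0]
grip_width: 85.5
t: 17.08
tool_pos: [483.1, -263.9, 131.3]
ee_rot: [-179.9, 0.1, -176.0]
force: [-0.3, 0.1, 0.6]
grip_width: 85.3
```

```bash

python3 -m handwheel '[[1,0,0,0,0,0,0],[1,0,0,0,0,0,0],[1,0,0,0,0,0,0],[1,0,0,0,0,0,0],[1,0,0,0,0,0,0],[1,0,0,0,0,0,0],[1,0,0,0,0,0,0],[1,0,0,0,0,0,0],[1,0,0,0,0,0,0]]'
python3 -m handwheel '[[1,0,0,-0.4,0,0,0],[1,0,0,-0.4,0,0,0],[1,0,0,-0.4,0,0,0],[1,0,0,0,0,0,0],[1,0,0,0,0,0,0]]'
```

```text
t: 17.83
tool_pos: [482.6, -263.4, 130.6]
ee_rot: [-180.0, 0.0, -176.0]
force: [-0.1, 1.1, 3.8]
grip_width: 17.5
t: 18.25
tool_pos: [482.6, -263.5, 142.6]
ee_rot: [-180.0, 0.0, -176.0]
force: [-0.8, 0.5, -1.2]
grip_width: 17.6
```

```bash

python3 -m handwheel '[[1,0,0,-1,0,0,0],[1,0,0,-2.5,0,0,0],[1,0,0,-3,0,0,0],[1,0,0,-3,0,0,0],[1,0,0,-3,0,0,0],[1,0,0,-2.5,0,0,0],[1,0,0,-1,0,0,0]]'
python3 -m handwheel '[[1,-1.4,3.15,0,0,0,0],[1,-1.4,3.15,0,0,0,0],[1,-1.4,3.15,0,0,0,0],[1,-1.4,3.15,0,0,0,0],[1,-1.4,3.15,0,0,0,0],[1,-1.4,3.15,0,0,0,0],[1,-1.4,3.15,0,0,0,0],[1,-1.4,3.15,0,0,0,0],[1,-1.4,3.15,0,0,0,0],[1,-1.4,3.15,0,0,0,0]]'
python3 -m handwheel '[[1,0,0,0,0,0,0],[1,0,0,0,0,0,0],[1,0,0,0,0,0,0]]'
python3 - <<'E'
from h import *
st(); wrist("w6","low_stud mid_stud tall_stud low_tab mid_tab tall_tab probe_tip probe_grip")
E
```

```text
t: 18.83
tool_pos: [483.7, -264.3, 307.4]
ee_rot: [-179.7, 0.3, -176.0]
force: [0.0, -0.1, -0.5]
grip_width: 17.1
t: 19.67
tool_pos: [599.9, 62.5, 301.4]
ee_rot: [180.0, -0.1, -176.0]
force: [0.9, -1.4, -1.6]
grip_width: 17.2
t: 19.92
tool_pos: [599.5, 60.5, 301.4]
ee_rot: [-180.0, -0.1, -175.9]
force: [-0.4, -0.7, -1.1]
grip_width: 17.4
[599.5  60.5 301.4] [-1.800e+02 -1.000e-01 -1.759e+02] [  -5.   11.   83.   -0.   86. -100.] [-0.4 -0.7 -1.1] 17.4 19.9
low_stud [([553.1, 107.6, 25.2], 0.85)]
mid_stud [([559.1, 9.0, 40.9], 0.74)]
tall_stud [([563.0, 6.6, 43.2], 0.71), ([635.0, -332.0, 0.6], 0.29)]
low_tab [([465.1, 97.2, 45.4], 0.96)]
mid_tab [([551.3, 106.8, 24.5], 0.73), ([467.6, 100.1, 42.6], 0.23)]
tall_tab [([481.6, -5.7, 45.2], 0.97)]
probe_tip [([598.2, 55.5, 194.0], 0.79), ([690.2, -11.7, -0.2], 0.34)]
probe_grip [([659.1, 211.5, -5.6], 0.63), ([600.0, 62.2, 317.7], 0.62)]
```

View pics/w6.png

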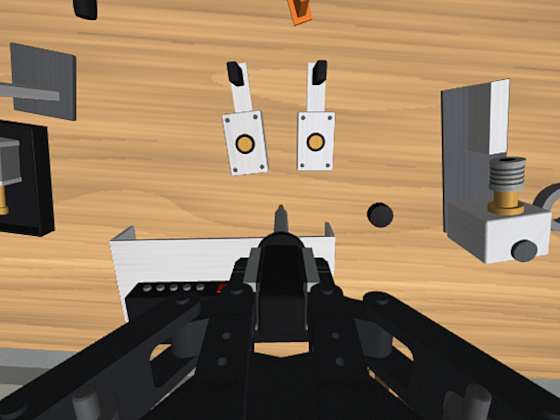

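The low stud is at (316,142) and the tall stud at (245,144), with nothing in the mid-module place. The probe tip shows at (281,207).

```bash

python3 - <<'E'
from h import *
d=np.load("pics/w6.npz");E,K=d["E"],d["K"]
l=px2w(E,K,316,142,22);print("low",l,"tall45",px2w(E,K,245,144,45),"as33",px2w(E,K,245,144,33),"tip",px2w(E,K,281,207,196))
for u,v,z in [(227,121,43),(268,171,43),(233,174,43),(223,114,43),(262,110,43),(297,112,20),(333,112,20),(297,168,20),(332,170,20)]: print(np.round(px2w(E,K,u,v,z),1))
plan(l[0],l[1],160,184)
E
```

```text
low [556.24560555 105.42258526  22.        ] tall45 [563.72998861  11.05088078  45.        ] as33 [564.82610187   9.72103593  33.        ] tip [600.75607202  60.50485753 196.        ]
[536.7 -13.2  43. ]
[597.2  42.8  43. ]
[604.6  -3.8  43. ]
[528.5 -18.4  43. ]
[520.2  30.7  43. ]
[519.   76.2  20. ]
[515.6 124.3  20. ]
[594.   82.7  20. ]
[593.4 132.3  20. ]
at [600.   60.1 302.4] [-180.    0. -176.] turn first [-0.  0. -0.] then cm [ 4.05  4.82 14.24] F [-0.4 -0.7  0. ] w 17.0 t 20.4
```

```bash

python3 -m handwheel '[[1,1.4,1.6,0,0,0,0],[1,1.4,1.6,0,0,0,0],[1,1.25,1.6,0,0,0,0],[1,0,0,3.2,0,0,0],[1,0,0,3.2,0,0,0],[1,0,0,3.2,0,0,0],[1,0,0,3.2,0,0,0],[1,0,0,2.5,0,0,0],[1,0,0,1.3,0,0,0],[1,0,0,0,0,0,0]]'
python3 -m handwheel '[[1,0,0,0.2,0,0,0],[1,0,0,0.2,0,0,0],[1,0,0,0.1,0,0,0],[1,0,0,0,0,0,0],[1,0,0,0,0,0,0]]'
```

```text
t: 21.2
tool_pos: [553.5, 105.6, 132.4]
ee_rot: [180.0, -0.4, -176.0]
force: [-0.4, 0.3, -1.7]
grip_width: 16.8
t: 21.62
tool_pos: [556.9, 105.8, 132.4]
ee_rot: [-180.0, 0.1, -176.0]
force: [0.3, 0.3, -0.3]
grip_width: 17.2
```

```bash

python3 -m handwheel '[[1,0,0,0.2,0,0,0],[1,0,0,0.15,0,0,0],[1,0,0,0.1,0,0,0],[1,0,0,0,0,0,0],[1,0,0,0,0,0,0]]'
python3 -m handwheel '[[1,0,0,0.1,0,0,0],[1,0,0,0,0,0,0],[1,0,0,0,0,0,0]]'
```

```text
t: 22.03
tool_pos: [556.6, 105.8, 127.4]
ee_rot: [-180.0, 0.0, -176.0]
force: [-0.5, -0.3, 4.0]
grip_width: 17.3
t: 22.28
tool_pos: [556.9, 105.8, 127.2]
ee_rot: [-180.0, 0.1, -176.0]
force: [-2.4, 0.3, 9.9]
grip_width: 17.0
```

```bash

python3 -m handwheel '[[1,0,0,0,0,0,0],[1,0,0,0,0,0,0],[1,0,0,0,0,0,0],[1,0,0,0,0,0,0],[1,0,0,0,0,0,0],[1,0,0,0,0,0,0],[1,0,0,0,0,0,0],[1,0,0,0,0,0,0],[1,0,0,0,0,0,0],[1,0,0,0,0,0,0]]'
python3 -m handwheel '[[1,0,0,-0.5,0,0,0],[1,0,0,-2,0,0,0],[1,0,0,-3,0,0,0],[1,0,0,-3,0,0,0],[1,0,0,-2,0,0,0],[1,-1,0,0,0,0,0],[1,-2,-1.5,0,0,0,0],[1,-2,-1.5,0,0,0,0],[1,0,0,0,0,0,0],[1,0,0,0,0,0,0]]'
python3 - <<'E'
from h import *
E,K=wrist("w7","low_stud mid_stud tall_stud tall_tab low_tab"); st()
a=cv2.imread("pics/w7.png");b=cv2.inRange(cv2.cvtColor(a,cv2.COLOR_BGR2HSV),(12,120,120),(28,255,255))
n,_,s,c=cv2.connectedComponentsWithStats(b)
for i in range(1,n):
    if s[i][4]>60: print(s[i],c[i].round(1),px2w(E,K,*c[i],45).round(1),px2w(E,K,*c[i],22).round(1))
E
```

```text
t: 23.12
tool_pos: [556.9, 105.8, 127.2]
ee_rot: [-180.0, 0.1, -176.0]
force: [-2.8, 0.1, 9.5]
grip_width: 17.4
t: 23.95
tool_pos: [608.4, 78.6, 229.9]
ee_rot: [180.0, -0.1, -176.1]
force: [0.2, -0.6, -1.5]
grip_width: 17.4
low_stud [([552.5, 111.6, 21.7], 0.96)]
mid_stud []
tall_stud [([560.5, 9.3, 41.2], 0.91), ([464.5, 98.0, 45.4], 0.32)]
tall_tab []
low_tab [([611.8, 78.6, 251.0], 0.37)]
[607.7  79.9 230.8] [ 180.    -0.  -175.9] [ -4.  15.  86.   0.  78. -98.] [-0.7  0.3 -0.3] 17.3 24.2
[ 3  5 30 13 79] [17.6  9.5] [ 456.1 -181.6   45. ] [ 450.5 -199.5   22. ]
[280  33  58 144 676] [306.4 110.7] [528.   99.4  45. ] [527.4 101.2  22. ]
[542  32  18  10  74] [550.3  36. ] [443.1 328.5  45. ] [436.5 346.4  22. ]
[189  38  66 143 580] [220.2 116.9] [540.2  10.5  45. ] [540.5   6.1  22. ]
[460  54 100 100 424] [532.4  93.4] [495.4 327.3  45. ] [492.6 345.1  22. ]
[299 129  17  17 217] [307.2 137. ] [554.4 102.6  45. ] [555.6 104.7  22. ]
[212 131  17  18 244] [220.  139.4] [563.1  10.6  45. ] [565.    6.2  22. ]
[536 198  24  19 367] [546.1 206.7] [612.3 379.8  45. ] [617.7 401.3  22. ]
[534 217  26  10 189] [547.  221.9] [630.2 386.7  45. ] [636.8 408.7  22. ]
[303 228  27  22  86] [317.9 238.8] [669.1 126.1  45. ] [678.5 129.8  22. ]
[ 50 233 134  51 273] [ 99.4 253.2] [ 705.2 -130.6   45. ] [ 717.  -144.9   22. ]
[329 241   9  32  65] [332.4 254.4] [687.7 145.3  45. ] [698.4 150.3  22. ]
[506 281  54  10 110] [533.7 285.1] [711.8 396.8  45. ] [724.1 419.5  22. ]
[ 62 285  13  42  79] [ 68.2 305.4] [ 780.1 -176.9   45. ] [ 797.2 -194.5   22. ]
[  4 340  25  11  65] [ 14.3 343.8] [ 843.8 -255.1   45. ] [ 865.4 -278.1   22. ]
```

```bash

python3 -m handwheel '[[1,1.6,-2.2,0,0,0,0],[1,1.7,-2.2,0,0,0,0],[1,1.64,-2.12,0,0,0,0],[1,0,0,0,0,0,0],[1,0,0,3,0,0,0],[1,0,0,3,0,0,0],[1,0,0,1.2,0,0,0],[1,0,0,0,0,0,0],[1,0,0,0,0,0,0]]'
python3 -m handwheel '[[1,0,0,0.2,0,0,0],[1,0,0,0.2,0,0,0],[1,0,0,0.15,0,0,0],[1,0,0,0,0,0,0],[1,0,0,0,0,0,0]]'
```

```text
t: 25.0
tool_pos: [563.3, 11.3, 158.8]
ee_rot: [180.0, -0.1, -175.9]
force: [1.0, 0.8, -0.4]
grip_width: 17.1
t: 25.42
tool_pos: [563.8, 10.8, 153.8]
ee_rot: [-180.0, 0.0, -176.0]
force: [-0.2, 0.2, -1.8]
grip_width: 17.6
```

```bash

python3 -m handwheel '[[1,0,0,0.15,0,0,0],[1,0,0,0.15,0,0,0],[1,0,0,0.1,0,0,0],[1,0,0,0,0,0,0],[1,0,0,0,0,0,0]]'

```

```text
t: 25.83
tool_pos: [564.0, 10.7, 150.4]
ee_rot: [-180.0, 0.1, -176.0]
force: [-0.9, 0.3, 5.5]
grip_width: 17.4
```

```bash

python3 -m handwheel '[[1,0,0,0.05,0,0,0],[1,0,0,0,0,0,0],[1,0,0,0,0,0,0],[1,0,0,0,0,0,0],[1,0,0,0,0,0,0],[1,0,0,0,0,0,0],[1,0,0,0,0,0,0],[1,0,0,0,0,0,0],[1,0,0,0,0,0,0],[1,0,0,0,0,0,0]]'
python3 -m handwheel '[[1,0,0,0,0,0,0],[1,0,0,0,0,0,0],[1,0,0,-1,0,0,0],[1,0,0,-3,0,0,0],[1,0,0,-3,0,0,0],[1,0,0,-3,0,0,0],[1,0,0,-3,0,0,0],[1,0,0,-2,0,0,0]]'
python3 -m handwheel '[[1,1.11,-2.98,0,0,0,0],[1,1.11,-2.98,0,0,0,0],[1,1.11,-2.98,0,0,0,0],[1,1.11,-2.98,0,0,0,0],[1,1.11,-2.98,0,0,0,0],[1,1.11,-2.98,0,0,0,0],[1,1.11,-2.98,0,0,0,0],[1,1.11,-2.98,0,0,0,0],[1,1.11,-2.98,0,0,0,0]]'
python3 -m handwheel '[[1,0,0,0,0,0,0],[1,0,0,0,0,0,0],[1,0,0,0,0,0,0],[1,0,0,0,0,0,0]]'
python3 - <<'E'
from h import *
plan(482.6,-263.5,131.5,184)
r.get_image("top")
for q in ("low_stud","tall_stud","low_tab","tall_tab"): print(q,[(np.round(m["xyz"]),m["conf"]) for m in r.mark_of("top",q)][:2])
E
```

```text
t: 26.67
tool_pos: [564.2, 10.8, 150.3]
ee_rot: [-180.0, 0.1, -176.0]
force: [-2.6, 0.9, 7.3]
grip_width: 17.4
t: 27.33
tool_pos: [564.3, 10.7, 302.6]
ee_rot: [-179.9, 0.2, -176.0]
force: [1.2, -0.6, -0.4]
grip_width: 17.4
t: 28.08
tool_pos: [481.9, -265.1, 299.2]
ee_rot: [-180.0, 0.0, -176.0]
force: [0.6, -0.8, -0.6]
grip_width: 17.4
t: 28.42
tool_pos: [482.9, -262.7, 298.9]
ee_rot: [180.0, 0.0, -175.9]
force: [-0.1, 0.4, -0.9]
grip_width: 17.4
at [ 482.9 -262.7  298.9] [ 180.     0.  -175.9] turn first [0.    0.    0.001] then cm [ 0.04 -0.07 16.74] F [-0.1  0.4 -0.9] w 17.4 t 28.4
low_stud [(array([557., 100.,  20.]), 0.95), (array([312.,  38.,  25.]), 0.81)]
tall_stud [(array([562., -10.,  43.]), 0.79)]
low_tab [(array([470., 102.,  44.]), 0.94), (array([394.,  72.,  46.]), 0.69)]
tall_tab [(array([473., -25.,  46.]), 0.75), (array([622., 353.,  -1.]), 0.32)]
```

```bash

python3 -m handwheel '[[1,0.03,-0.06,3,0,0,0],[1,0,0,2.5,0,0,0],[1,0,0,1.5,0,0,0],[1,0,0,1.5,0,0,0],[1,0,0,1.5,0,0,0],[1,0,0,2,0,0,0],[1,0,0,2,0,0,0],[1,0,0,1.5,0,0,0],[1,0,0,0,0,0,0],[1,0,0,0,0,0,0]]'
```

```text
t: 29.5
tool_pos: [482.1, -263.7, 143.3]
ee_rot: [179.9, -0.1, -175.9]
force: [0.7, -0.7, 0.0]
grip_width: 17.1
```

```bash

python3 -m handwheel '[[1,0,0,0.4,0,0,0],[1,0,0,0.4,0,0,0],[1,0,0,0.3,0,0,0],[1,0,0,0.1,0,0,0],[1,0,0,0,0,0,0],[1,0,0,0,0,0,0]]'
```

```text
t: 30.0
tool_pos: [482.5, -264.4, 132.0]
ee_rot: [-180.0, 0.0, -176.0]
force: [0.6, 0.2, -1.6]
grip_width: 17.2
```

```bash

python3 -m handwheel '[[1,0,0,0.1,0,0,0],[1,0,0,0.05,0,0,0],[1,0,0,0,0,0,0],[0,0,0,0,0,0,0],[0,0,0,0,0,0,0],[0,0,0,0,0,0,0],[0,0,0,0,0,0,0],[0,0,0,0,0,0,0],[0,0,0,0,0,0,0]]'
python3 -m handwheel '[[0,0,0,-2,0,0,0],[0,0,0,-3,0,0,0],[0,0,0,-3,0,0,0],[0,0,0,-3,0,0,0],[0,-3,0,-2,0,0,0],[0,-3,0,0,0,0,0],[0,0,0,0,0,0,0],[0,0,0,0,0,0,0]]'
python3 - <<'E'
from h import *
st();wrist("w8","probe_grip fork_seat probe_tip cartridge_mid")
a=cv2.imread("pics/w8.png");cv2.imwrite("pics/w8b.png",a[:300])
E
```

```text
t: 30.75
tool_pos: [482.4, -264.3, 130.3]
ee_rot: [-180.0, -0.0, -176.0]
force: [0.0, 0.2, 0.6]
grip_width: 85.2
t: 31.42
tool_pos: [543.0, -259.8, 260.0]
ee_rot: [180.0, -0.0, -175.9]
force: [-0.3, 0.4, -0.4]
grip_width: 85.3
[ 543.  -259.8  260. ] [ 180.    -0.  -175.9] [ -37.   12.   86.   -0.   81. -131.] [-0.3  0.4 -0.4] 85.3 31.4
probe_grip [([482.9, -262.7, 148.6], 0.66)]
fork_seat [([481.1, -262.7, 123.4], 0.59)]
probe_tip []
cartridge_mid [([614.3, -339.2, 23.4], 0.95)]
```

View pics/w8b.png

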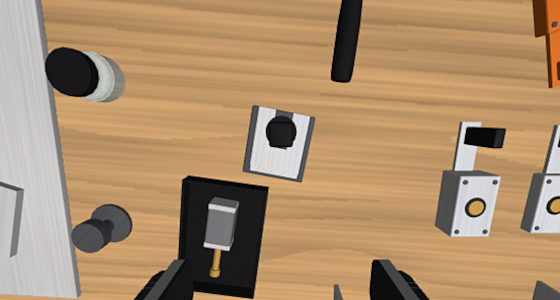

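The probe hangs in the fork at (281,132) and the cartridge is in the tray. Now the modules and the riser, seen from above.

```bash

python3 -m handwheel '[[0,-0.78,2.95,-0.4,0,0,0],[0,-0.78,2.95,-0.4,0,0,0],[0,-0.78,2.95,-0.4,0,0,0],[0,-0.78,2.95,-0.4,0,0,0],[0,-0.78,2.95,-0.4,0,0,0],[0,-0.78,2.95,-0.4,0,0,0],[0,-0.78,2.95,-0.4,0,0,0],[0,-0.78,2.95,-0.4,0,0,0],[0,-0.78,2.95,-0.4,0,0,0],[0,-0.78,2.95,-0.4,0,0,0]]'
python3 -m handwheel '[[0,0,0,0,0,0,0],[0,0,0,0,0,0,0],[0,0,0,0,0,0,0]]'
python3 - <<'E'
from h import *
st(); E,K=wrist("w9","low_stud tall_stud low_tab tall_tab riser")
a=cv2.imread("pics/w9.png");b=cv2.inRange(cv2.cvtColor(a,cv2.COLOR_BGR2HSV),(12,120,120),(28,255,255))
n,_,s,c=cv2.connectedComponentsWithStats(b)
for i in range(1,n):
    if 100<s[i][4]<400 and .7<s[i][2]/s[i][3]<1.4: print(s[i],c[i].round(1),px2w(E,K,*c[i],45).round(1),px2w(E,K,*c[i],22).round(1))
E
```

```text
t: 32.5
tool_pos: [599.0, 40.7, 300.5]
ee_rot: [-180.0, -0.0, -176.0]
force: [0.0, 0.3, -0.4]
grip_width: 85.4
t: 32.75
tool_pos: [598.9, 39.0, 300.1]
ee_rot: [-180.0, -0.0, -176.0]
force: [0.5, 0.4, 0.1]
grip_width: 85.5
[598.9  39.  300.1] [-180.   -0. -176.] [  -8.   11.   84.   -0.   86. -102.] [0.5 0.4 0.1] 85.5 32.8
low_stud [([552.3, 107.0, 21.6], 0.61)]
tall_stud [([559.6, -20.3, 42.2], 0.81)]
low_tab [([467.0, 96.6, 43.8], 0.77), ([693.3, -9.1, 0.0], 0.29)]
tall_tab [([475.8, -23.3, 44.2], 0.69)]
riser [([691.3, -10.0, 1.0], 0.57)]
[303   0  27  29 349] [316.3  13.6] [410.   66.3  45. ] [403.3  68.2  22. ]
[383  30  22  17 105] [396.1  37.9] [428.3 162.5  45. ] [422.6 169.9  22. ]
[539  31  21  16 103] [549.8  39.6] [417.3 343.4  45. ] [411.  361.3  22. ]
[493  42  16  20 104] [500.7  51.3] [433.6 289.2  45. ] [428.2 304.   22. ]
[  7  60  20  24 173] [16.1 71.2] [ 496.3 -289.8   45. ] [ 494.5 -308.5   22. ]
[233 135  15  15 165] [239.9 141.6] [560.8 -17.   45. ] [562.7 -19.9  22. ]
[325 137  14  14 145] [331.2 143.1] [554.3 100.7  45. ] [555.9 104.6  22. ]
```

View pics/w9.png

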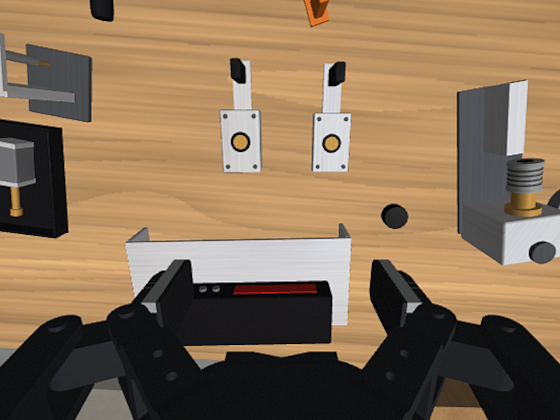

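```bash

python3 - <<'E'
from h import *
d=np.load("pics/w9.npz");E,K=d["E"],d["K"]
f=lambda u,v,z:px2w(E,K,u,v,z)[:2]
def ang(p,q): v=q-p; return round(np.degrees(np.arctan2(v[1],v[0])),1)
L=f(128,241,61);R=f(350,237,61);print("roof",L,R,(L+R)/2,"yaw",ang(L,R)-90,np.linalg.norm(R-L))
print("meter edge yaw",ang(f(168,282,103),f(331,283,103))-90)
print("tall",ang(f(221,111,43),f(222,171,43)),ang(f(260,109,43),f(261,171,43)),ang(f(221,111,43),f(260,109,43))-90)
print("low",ang(f(313,113,20),f(313,171,20)),ang(f(351,113,20),f(349,171,20)),ang(f(313,113,20),f(351,113,20))-90)
E
python3 - <<'E'
import cv2
a=cv2.imread("pics/w9.png")[45:185,200:365];cv2.imwrite("pics/w9c.png",cv2.resize(a,(700,594),interpolation=cv2.INTER_CUBIC))
E
```

```text
roof [ 703.06380921 -163.22609182] [675.92545056 138.32344904] [689.49462988 -12.45132139] yaw 5.099999999999994 302.768254780287
meter edge yaw 3.5999999999999943
tall 1.7 3.9 6.799999999999997
low 5.8 5.8 4.0
```

View pics/w9c.png

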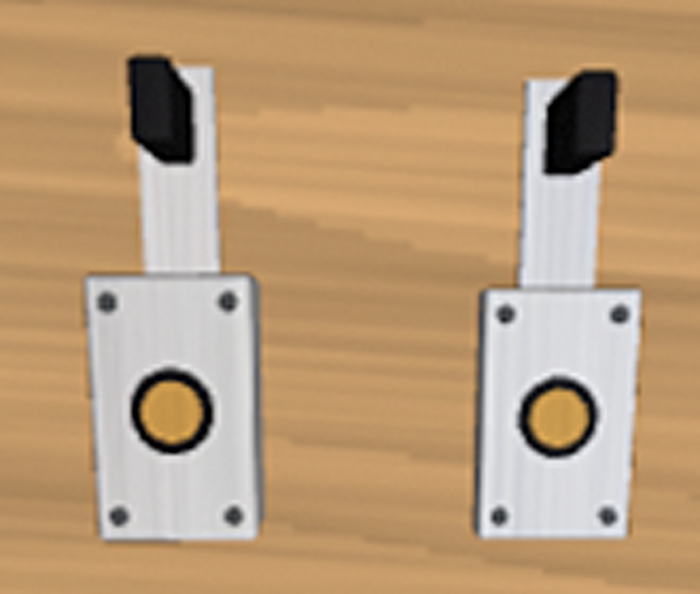

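```bash

python3 - <<'E'
from h import *
d=np.load("pics/w9.npz");E,K=d["E"],d["K"]
f=lambda u,v,z:px2w(E,K,200+u/4.2424,45+v/4.2424,z)[:2]
def ang(p,q): v=q-p; return np.degrees(np.arctan2(v[1],v[0]))
for nm,S,T,s,z in [("tall",(107,302),(119,516),(172,410),43),("tallR",(228,301),(234,516),(172,410),43),("low",(506,315),(499,516),(558,416),20),("lowR",(620,315),(608,516),(558,416),20)]:
    print(nm,round(ang(f(*S,z),f(*T,z)),1),"stud",f(*s,z+2).round(1))
# tab top centers (front face hidden) z=62
print("tall tab top corners",f(130,58,62),f(168,57,62),f(192,105,62),f(132,105,62))
yt=np.radians(3.5);yl=np.radians(4.5)
t=np.array([560.8,-17])-85*np.array([np.cos(yt),np.sin(yt)]);l=np.array([555.9,104.6])-85*np.array([np.cos(yl),np.sin(yl)])
print(t,l); plan(*t,100,183.5); plan(*l,100,184.5)
E
```

```text
tall 4.3 stud [560.7 -16.2]
tallR 4.2 stud [560.7 -16.2]
low 4.0 stud [555.8 105. ]
lowR 4.0 stud [555.8 105. ]
tall tab top corners [466.85001054 -28.31820426] [465.88222334 -18.08474207] [477.32726115 -11.1871085 ] [478.47851844 -27.51422407]
[475.95854213 -22.18912586] [471.16202663  97.93097686]
at [599.2  38.6 300.1] [-180.    -0.  -176.1] turn first [-0.    -0.     0.008] then cm [12.68 -5.31 20.01] F [-0.2 -0.6  0.7] w 85.6 t 33.0
at [599.2  38.6 300.1] [-180.    -0.  -176.1] turn first [-0.   -0.   -0.01] then cm [12.3   6.92 20.01] F [-0.2 -0.6  0.7] w 85.6 t 33.0
```

```bash

python3 -m handwheel '[[0,3.1,1.75,0,0,0,0],[0,3.1,1.75,0,0,0,0],[0,3.1,1.7,0,0,0,0],[0,3.07,1.7,2,0,0,0],[0,0,0,4,0,0,0],[0,0,0,4,0,0,0],[0,0,0,4,0,0,0],[0,0,0,4,0,0,0],[0,0,0,4,0,0,0],[0,0,0,0,0,0,0]]'
python3 -m handwheel '[[0,0,0,2.5,0,0,0],[0,0,0,2,0,0,0],[0,0,0,0.9,0,0,0],[0,0,0,0,0,0,0],[0,0,0,0,0,0,0]]'
python3 - <<'E'
from h import *
plan(471,98.9,26,184)
E
```

```text
t: 33.88
tool_pos: [464.7, 99.5, 72.8]
ee_rot: [179.9, -0.8, -176.0]
force: [-2.1, -0.3, -1.0]
grip_width: 85.6
t: 34.3
tool_pos: [472.1, 99.6, 27.7]
ee_rot: [-180.0, 0.1, -176.0]
force: [0.2, -1.0, 0.4]
grip_width: 85.7
at [472.1  99.6  27.7] [-1.80e+02  1.00e-01 -1.76e+02] turn first [-0.     0.001  0.   ] then cm [ 0.11 -0.06  0.17] F [ 0.2 -1.   0.4] w 85.7 t 34.3
```

```bash

python3 -m handwheel '[[1,0,0,0,0,0,0],[1,0,0,0,0,0,0],[1,0,0,0,0,0,0],[1,0,0,0,0,0,0],[1,0,0,0,0,0,0],[1,0,0,0,0,0,0],[1,0,0,0,0,0,0],[1,0,0,0,0,0,0],[1,0,0,0,0,0,0],[1,0,0,0,0,0,0]]'
python3 -m handwheel '[[1,-0.7,-0.5,0,0,0,0],[1,-1.2,-0.9,0,0,0,0],[1,-1.2,-0.9,0,0,0,0],[1,-1.2,-0.9,0,0,0,0],[1,-1.2,-0.9,0,0,0,0],[1,-0.7,-0.45,0,0,0,-0.017],[1,0,0,0,0,0,0],[1,0,0,0,0,0,0]]'
python3 - <<'E'
from h import *
plan(646,65.5,28,185)
E
```

```text
t: 35.13
tool_pos: [471.5, 99.8, 26.6]
ee_rot: [-180.0, 0.0, -176.0]
force: [-0.6, -1.3, 5.0]
grip_width: 11.4
t: 35.8
tool_pos: [537.5, 58.2, 26.7]
ee_rot: [-180.0, 0.1, -175.0]
force: [3.7, -1.5, 3.5]
grip_width: 11.1
at [537.5  58.2  26.7] [-1.80e+02  1.00e-01 -1.75e+02] turn first [-0.001  0.002 -0.001] then cm [-10.88  -0.22  -0.13] F [ 3.7 -1.5  3.5] w 11.1 t 35.8
```

```bash

python3 -m handwheel '[[1,-0.7,0,0,0,0,0],[1,-1.3,0,0,0,0,0],[1,-1.5,0,0,0,0,0],[1,-1.5,0,0,0,0,0],[1,-1.5,0,0,0,0,0],[1,-1.5,0,0,0,0,0],[1,-1.5,0,0,0,0,0],[1,-1,0,0,0,0,0],[1,-0.4,0,0,0,0,0],[1,0,0,0,0,0,0]]'
python3 -m handwheel '[[0,0,0,0,0,0,0],[0,0,0,0,0,0,0],[0,0,0,0,0,0,0],[0,0,0,0,0,0,0],[0,0,0,0,0,0,0]]'
```

```text
t: 36.63
tool_pos: [645.0, 68.8, 26.7]
ee_rot: [180.0, -0.0, -175.0]
force: [0.3, -0.9, 6.8]
grip_width: 11.2
t: 37.05
tool_pos: [644.3, 68.3, 25.9]
ee_rot: [180.0, -0.0, -175.0]
force: [0.1, 0.3, 0.1]
grip_width: 70.8
```

```bash

python3 -m handwheel '[[0,0,0,0,0,0,0],[0,0,0,-2,0,0,0],[0,0,0,-4,0,0,0],[0,0,0,-4,0,0,0],[0,0,0,-4,0,0,0],[0,0,0,-4,0,0,0],[0,2,-2.8,-4,0,0,0.017],[0,2,-2.8,0,0,0,0],[0,2,-2.8,0,0,0,0],[0,0,0,0,0,0,0]]'
python3 -m handwheel '[[0,0,0,0,0,0,0],[0,0,0,0,0,0,0]]'
python3 - <<'E'
from h import *
st(); E,K=wrist("w10","low_stud tall_stud low_tab tall_tab riser")
a=cv2.imread("pics/w10.png");b=cv2.inRange(cv2.cvtColor(a,cv2.COLOR_BGR2HSV),(12,120,120),(28,255,255))
n,_,s,c=cv2.connectedComponentsWithStats(b)
for i in range(1,n):
    if 100<s[i][4]<400 and .8<s[i][2]/s[i][3]<1.2: print(s[i],c[i].round(1),px2w(E,K,*c[i],45).round(1))
E
```

```text
t: 37.88
tool_pos: [593.0, -18.0, 238.8]
ee_rot: [-179.9, -0.0, -176.2]
force: [1.3, 0.0, -0.8]
grip_width: 85.3
t: 38.05
tool_pos: [595.1, -13.8, 238.0]
ee_rot: [180.0, 0.0, -176.0]
force: [0.4, -0.9, 0.3]
grip_width: 85.3
[595.1 -13.8 238. ] [ 180.    0. -176.] [ -13.   13.   89.    0.   79. -107.] [ 0.4 -0.9  0.3] 85.3 38.0
low_stud [([484.0, -266.4, 21.4], 0.56)]
tall_stud [([558.6, -21.1, 40.5], 0.72), ([616.8, -341.4, 20.1], 0.32)]
low_tab []
tall_tab [([478.4, -24.1, 43.7], 0.9)]
riser [([482.6, -266.7, 23.2], 0.31)]
[  7  57  24  29 295] [18.  71.4] [ 497.2 -289.7   45. ]
[272 145  17  17 223] [280.3 152.9] [560.7 -17.   45. ]
[377 239  40  35 234] [398.2 251. ] [668.4 133.8  45. ]
[412 239  27  25 159] [422.7 247.6] [661.9 162.7  45. ]
```

View pics/w10.png

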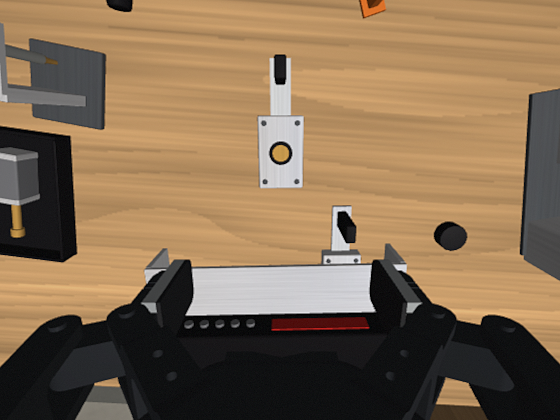

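The low module's front strip shows at (341,257) below the roof edge. I'll compute whether that is parallax.

```bash

python3 - <<'E'
from h import *
d=np.load("pics/w10.npz");E,K=d["E"],d["K"]
print("cam",E[:3,3])
f=lambda u,v,z:px2w(E,K,u,v,z)[:2]
L=f(147,269,61);R=f(407,265,61);o=(L+R)/2;w=(R-L)/np.linalg.norm(R-L);xh=np.array([w[1],-w[0]])
print(L,R,o,np.linalg.norm(R-L),"yaw",np.degrees(np.arctan2(xh[1],xh[0])))
for u,v,z in [(322,252,20),(360,251,20),(329,262,20),(355,261,20)]:
    q=f(u,v,z)-o; print(f(u,v,z),"riser x,y",q@xh,q@w)
plan(475.9,-22.9,28,184)
E
```

```text
cam [522.54331787 -19.12573753 380.45063353]
[ 704.80134226 -164.29828597] [678.49664316 140.1262559 ] [691.64899271 -12.08601503] 305.55889593406147 yaw 4.9385440085372725
[687.57903426  46.26960949] riser x,y 0.9688211058609321 58.48935681590678
[682.73587731  95.55467451] riser x,y 0.38645537316767875 108.00839006335424
[701.2837642   57.04888447] riser x,y 15.550630955033162 68.04881356678095
[697.46928882  91.06638421] riser x,y 14.678786513303683 102.2684044261238
at [595.2 -13.1 237.5] [ 180.    -0.  -175.9] turn first [ 0.    -0.     0.002] then cm [11.97 -0.15 20.95] F [-0.6 -0.9 -0.9] w 85.7 t 38.4
```

Image places the low block's front edge at about +0.7 mm behind the roof edge (stud ≈ 41): inside, but thin, so I'll push it about 8 mm more after the tall one.

```bash

python3 -m handwheel '[[0,3,-0.15,0,0,0,0],[0,3,0,0,0,0,0],[0,3,0,0,0,0,0],[0,2.97,0,0,0,0,0],[0,0,0,3.5,0,0,0],[0,0,0,3.5,0,0,0],[0,0,0,3.5,0,0,0],[0,0,0,3.5,0,0,0],[0,0,0,3.5,0,0,0],[0,0,0,2,0,0,0]]'
python3 -m handwheel '[[0,0,0,1.4,0,0,0],[0,0,0,0,0,0,0],[0,0,0,0,0,0,0],[1,0,0,0,0,0,0],[1,0,0,0,0,0,0],[1,0,0,0,0,0,0],[1,0,0,0,0,0,0],[1,0,0,0,0,0,0],[1,0,0,0,0,0,0],[1,0,0,0,0,0,0]]'
python3 -m handwheel '[[1,0,0,0,0,0,0],[1,0,0,0,0,0,0],[1,0,0,0,0,0,0]]'
```

```text
t: 39.18
tool_pos: [473.6, -22.8, 39.5]
ee_rot: [179.9, -0.2, -175.9]
force: [-0.3, 0.1, 0.1]
grip_width: 85.5
t: 40.02
tool_pos: [476.1, -23.8, 29.4]
ee_rot: [-180.0, 0.0, -176.0]
force: [-0.9, 0.5, 4.0]
grip_width: 11.2
t: 40.27
tool_pos: [476.1, -23.8, 29.4]
ee_rot: [-180.0, 0.0, -176.0]
force: [-1.6, 0.9, 5.7]
grip_width: 11.5
```

```bash

python3 -m handwheel '[[1,-0.7,-0.4,0,0,0,-0.017],[1,-1.4,-0.8,0,0,0,0],[1,-1.5,-0.8,0,0,0,0],[1,-1.5,0,0,0,0,0],[1,-1.5,0,0,0,0,0],[1,-1.5,0,0,0,0,0],[1,-1.5,0,0,0,0,0],[1,-1.5,0,0,0,0,0],[1,-1.5,0,0,0,0,0],[1,0,0,0,0,0,0]]'
python3 -m handwheel '[[1,-1.5,0,0,0,0,0],[1,-1.5,0,0,0,0,0],[1,-1.5,0,0,0,0,0],[1,-0.8,0,0,0,0,0],[1,-0.3,0,0,0,0,0],[1,0,0,0,0,0,0],[0,0,0,0,0,0,0],[0,0,0,0,0,0,0],[0,0,0,0,0,0,0],[0,0,0,0,0,0,0]]'
python3 -m handwheel '[[0,0,0,0,0,0,0],[0,0,0,0,0,0,0],[0,0,0,-2,0,0,0],[0,0,0,-4,0,0,0],[0,0,0,-4,0,0,0],[0,0,0,0,0,0,0]]'
python3 - <<'E'
from h import *
plan(644.3,68.3,27,185)
E
```

```text
t: 41.1
tool_pos: [605.2, -33.1, 29.5]
ee_rot: [-180.0, 0.1, -175.0]
force: [-0.2, -0.4, -2.5]
grip_width: 10.7
t: 41.93
tool_pos: [658.1, -27.9, 28.4]
ee_rot: [180.0, -0.0, -175.0]
force: [-0.6, 0.3, 1.2]
grip_width: 59.0
t: 42.43
tool_pos: [664.0, -29.0, 138.5]
ee_rot: [-179.7, 0.8, -175.0]
force: [2.0, -0.5, 1.9]
grip_width: 85.3
at [664.  -29.  138.5] [-179.7    0.8 -175. ] turn first [-0.004  0.014  0.   ] then cm [ 1.12  9.86 11.15] F [ 2.  -0.5  1.9] w 85.3 t 42.4
```

```bash

python3 -m handwheel '[[0,0.2,3.3,0,0,0,0],[0,0.2,3.3,0,0,0,0],[0,0.14,3.2,0,0,0,0],[0,0,0,0,0,0,0],[0,0,0,3.5,0,0,0],[0,0,0,3.5,0,0,0],[0,0,0,2,0,0,0],[0,0,0,1,0,0,0],[0,0,0,0,0,0,0],[0,0,0,0,0,0,0]]'
python3 - <<'E'
from h import *
plan(644.4,68.5,27,185)
E
```

```text
t: 43.27
tool_pos: [645.2, 69.0, 29.2]
ee_rot: [-180.0, 0.0, -175.0]
force: [0.6, -0.6, 0.3]
grip_width: 85.3
at [645.2  69.   29.2] [-180.    0. -175.] turn first [-0.  0. -0.] then cm [ 0.08 -0.04  0.22] F [ 0.6 -0.6  0.3] w 85.3 t 43.3
```

Then close, push 9 mm, release, lift clear and look.

```bash

python3 -m handwheel '[[1,0,0,0,0,0,0],[1,0,0,0,0,0,0],[1,0,0,0,0,0,0],[1,0,0,0,0,0,0],[1,0,0,0,0,0,0],[1,0,0,0,0,0,0],[1,0,0,0,0,0,0],[1,0,0,0,0,0,0],[1,0,0,0,0,0,0],[1,0,0,0,0,0,0]]'
python3 -m handwheel '[[1,-0.2,0,0,0,0,0],[1,-0.4,0,0,0,0,0],[1,-0.3,0,0,0,0,0],[1,0,0,0,0,0,0],[0,0,0,0,0,0,0],[0,0,0,0,0,0,0],[0,0,0,0,0,0,0],[0,0,0,0,0,0,0],[0,0,0,0,0,0,0],[0,0,0,0,0,0,0]]'
python3 -m handwheel '[[0,0,0,-2,0,0,0],[0,0,0,-4,0,0,0],[0,0,0,-4,0,0,0],[0,0,0,-4,0,0,0],[0,0,0,-4,0,0,0],[0,1,-2,-4,0,0,0],[0,1,-2,-2,0,0,0],[0,1,-2,0,0,0,0],[0,0,0,0,0,0,0],[0,0,0,0,0,0,0]]'
python3 - <<'E'
from h import *
st(); wrist("w11","low_tab tall_tab riser")
d=r.get_image("scene");cv2.imwrite("pics/scene1.png",cv2.resize(d["img"],(800,600)))
for q in "sleeve_mid cartridge_mid fork_seat probe_tip probe_grip low_stud tall_stud mid_stud low_tab tall_tab lens_cap screwdriver mug tape_roll carton jar lens_mount".split(): print(q,[(np.round(m["xyz"]),round(m["conf"],2)) for m in r.mark_of("scene",q)][:2])
E
```

```text
t: 44.1
tool_pos: [645.1, 69.1, 29.4]
ee_rot: [-180.0, 0.0, -175.0]
force: [-1.7, -1.0, 5.3]
grip_width: 11.0
t: 44.93
tool_pos: [653.6, 70.0, 28.7]
ee_rot: [180.0, -0.0, -175.0]
force: [-0.2, 0.0, -0.5]
grip_width: 82.0
t: 45.77
tool_pos: [629.7, 8.7, 265.6]
ee_rot: [180.0, 0.0, -175.1]
force: [-0.1, 0.9, -0.2]
grip_width: 85.2
[629.7   8.7 265.6] [ 180.     0.  -175.1] [ -10.   16.   82.    0.   83. -105.] [-0.1  0.9 -0.2] 85.2 45.8
low_tab [([648.1, 67.9, 45.0], 0.94)]
tall_tab [([661.1, -29.4, 45.3], 0.96)]
riser [([693.4, -13.1, 1.4], 0.69)]
sleeve_mid [(array([575., 340.,  71.]), 0.66), (array([ 639., -334.,    2.]), 0.25)]
cartridge_mid [(array([ 611., -337.,   25.]), 0.63)]
fork_seat [(array([ 481., -263.,  119.]), 0.91)]
probe_tip [(array([ 482., -265.,   24.]), 0.75), (array([ 613., -337.,   23.]), 0.64)]
probe_grip [(array([ 484., -260.,  149.]), 0.71)]
low_stud [(array([310.,  39.,  21.]), 0.89)]
tall_stud []
mid_stud [(array([ 480., -262.,  121.]), 0.55), (array([652.,  68.,  46.]), 0.3)]
low_tab [(array([390.,  67.,  47.]), 0.89), (array([252., 325.,  -1.]), 0.73)]
tall_tab [(array([655., -27.,  49.]), 0.65)]
lens_cap [(array([655., 213.,  -3.]), 0.51)]
screwdriver [(array([ 322., -191.,    2.]), 0.75)]
mug [(array([253., 321.,  -0.]), 0.61), (array([574., 340.,  73.]), 0.33)]
tape_roll [(array([625., 478.,  -6.]), 0.96)]
carton [(array([421., 541.,   1.]), 0.68)]
jar [(array([624., 478.,  -7.]), 0.54)]
lens_mount [(array([ 630., -493.,   -2.]), 0.51)]
```

View pics/w11.png

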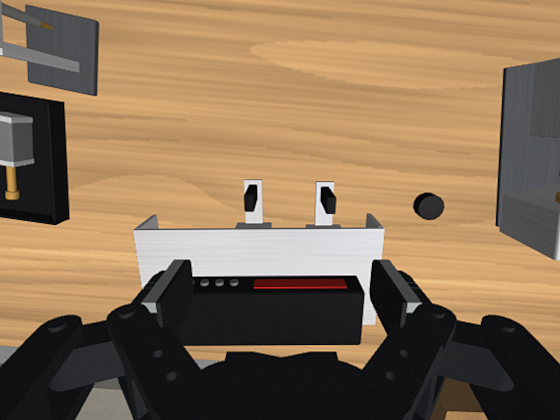

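View pics/scene1.png

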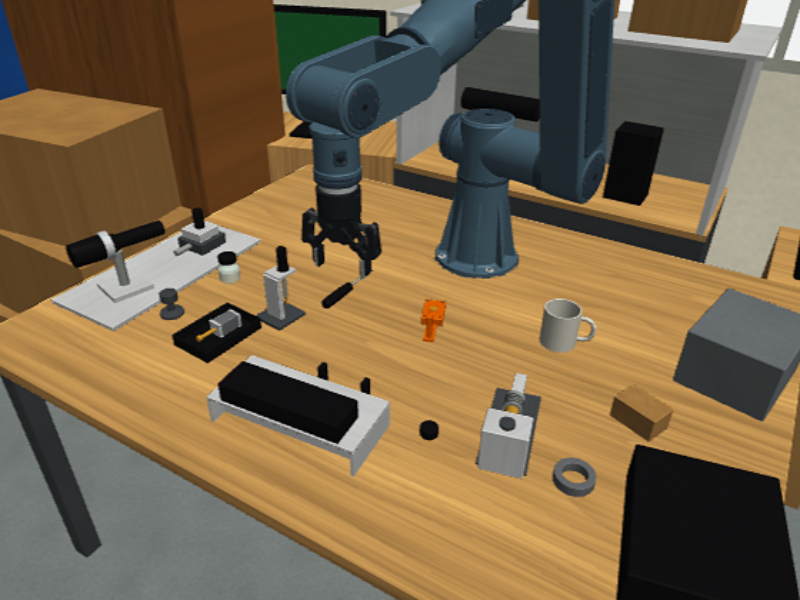

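```bash
python3 - <<'E'
from h import *
d=np.load("pics/w11.npz");E,K=d["E"],d["K"]
f=lambda u,v,z:px2w(E,K,u,v,z)[:2]
L=f(135,231,61);R=f(383,227,61);o=(L+R)/2;w=(R-L)/np.linalg.norm(R-L);xh=np.array([w[1],-w[0]])
for n,u,v,z in [("tall top edge",254,223,43),("tall base edge",254,223,4),("low top",323,225,20),("low base",323,225,4)]:
    q=f(u,v,z)-o; print(n,(q@xh).round(1),(q@w).round(1))
print(o)
E
```

```text
tall top edge -1.5 -7.3
tall base edge 12.4 -11.3
low top 11.2 84.5
low base 17.1 86.8
[691.1924576  -13.52234933]
```

Both blocks sit about 11–12 mm behind the roof edge (studs at about 52 mm, limit 38). The sleeve, cartridge and probe are as required, and the bystanders I could check haven't moved. Handing in.

```bash
python3 -c "
from rig import r; print(r.hand_in())"
```

```text
the job is handed in; nothing more can be done
None
```

The job is done and handed in at about 46 s; no verdict is reported back.

**What I did**
- **Coupler:** I drew the sleeve back about 13 mm, the cartridge popped forward, and the sleeve snapped home when I let go. I then drew the cartridge out and laid it in the tray.
- **Earthing:** I touched the probe to the low stud and then the tall stud, pressing with about 4–10 N for roughly a second each. The mid module was absent: only two silver modules were there, and the contact heights of 22 and 45 mm matched low and tall. I left the orange look-alike alone. The probe is back in its fork.
- **Modules:** The tall module had been knocked about 2–3 cm aside after I touched it, so I measured it again before pushing. The low one sat barely far enough in after its first push (its stud about 41 mm behind the roof edge by image), so I pushed it another 9 mm.

**Last checks**
- **Coupler and probe:** The sleeve was home, the cartridge was at about (−25, 0) mm from the middle of the tray, and the probe was within about 3 mm of its fork seat.
- **Modules:** Both studs are about 52 mm behind the roof edge, against the 38 mm needed. The studs themselves are hidden under the roof, so this comes from the block fronts and the tabs.
- **Bystanders:** All were within measuring error of their start positions, except that the network missed the jar in the last check. The picture shows it where it was.
- **Disagreement:** For the low module's first push, the arm's position gave 47 mm and the image 41 mm. I went by the image.

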